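# Run the bonding cycle on the overlay press and hold its arm level

## Robot

A 7-joint arm with a two-finger parallel gripper is mounted at the origin on the work surface. World frame = base frame: x ahead of the robot, y to its left, z up, the work surface at z = 0. Lengths are in m, angles in degrees, forces in N, time in s.
With the tool pointing down it reaches from about 0.35 to 0.9 m from the base axis. Payload 19.9 kg.
Tool frame: the origin (TCP) lies on the centre line of the jaws, within the pads' length; the fingertips stand 22 mm ahead of it and the grasp point (between the pads) lies 3 mm ahead of it; z points along the fingers, y is the direction in which the jaws open and shut (so a half turn about z gives the same grasp; the last joint's range is limited). The gripper opens to 85 mm and grips with 20 to 120 N. Pads are 22 mm wide; open, the fingers measure 114 mm over their backs; the gripper's body (76 mm by 85 mm) begins 54 mm behind the grasp point. The pads swing forward as they close: fully open they stand 13 mm farther back than shut.
Start: joints at [-73.883, 23.915, -0.59, 92.452, 0.269, 63.638, -3.037], TCP at [0.198, 0.593, 0.253] pointing down, gripper open.
Joint ranges: [-161.28, 161.28], [-22.2, 115.67], [-73.04, 71.86], [3.21, 147.25], [-68.34, 248.33], [10.77, 114.83], [-161.83, 161.83]. Speed limits (degrees/s): [108.29, 108.29, 136.94, 136.94, 172.46, 172.46, 172.46].

## Interface

Orientations are given as [roll, pitch, yaw] about the fixed x, y, z axes, in that order (R = Rz(yaw) Ry(pitch) Rx(roll)).
In Python, from cell import arm gives the robot as it stands.
- The arm moves only by the shell command python3 -m inch 'ROWS' [OPENING]. ROWS is JSON, a list that holds one entry, the list of rows, each a list of 6 numbers: the shift along the world's x, y, z each as a share of 1000 mm, from -1 to 1, then the turn, a rotation vector about the world's x, y, z each as a share of pi/2 rad, from -1 to 1. A call has 1 to 12 rows; each row shifts and turns the commanded pose from where the row before left it; what a row does not reach is not made up. A row lasts 1/12 s, in which the tool goes at most 41.7 mm and 7.16 degrees, less where a joint would pass 70% of its speed; a pose out of reach is approached as far as the arm can. A call with a number of a shift or a turn outside -1 to 1 is refused whole. A call with a gripper value outside its range is refused whole. OPENING is the opening, from -1 (shut) to 1 (fully open), so that 0 is half open, set as the call begins (- or left out, the last holds). The fingers move at their own pace and stop on an object; the grip force is fixed at half the most. Time passes only in rows, so rows that do not move let the fingers close. It gives the time, the measured TCP pose, the force and the opening at its end, in the units of the state.
- arm.observe(): the state, without advancing time (a new reading comes with each control period).
- arm.read_camera(name): name is "side" or "top"; returns (picture, depth): 384x512x3 uint8, red, green, blue; 384x512 float32, m along the optical axis (not along the pixel's ray), 0 where there is no reading.
- arm.camera_params(name): a dict with "mtx" (3x3 intrinsics, pixels), "k1" (the pictures are not rectified: a ray, as slopes to the right and down, at radius r is drawn at 1 + k1 r^2 times it, then the intrinsics apply), "eye" and "rotation" of the camera in the world. Camera axes: x right, y up, looking along -z (the intrinsics and any distortion apply to the point x, -y, -z); pixel columns grow to the right and rows downward; lengths in m; the calibration is good to about 2 mm. A picture is of the moment at which its call begins. camera_params takes no time and is no camera call.
- arm.hand_in(): hands the job in, once; it reports no verdict.
The state is a dict: "time_s": time; "q": joint angles; "joint_velocities": joint speeds; "effort": joint torques, N m; "tcp_pos": TCP position; "ee_rot": TCP orientation; "force": force on the tool from outside, world axes, zero at the start; "wrist_torque": the same for the moment, N m; "finger_gap": opening from 0.0 (shut) to 1.0 (fully open).
Only numpy, scipy, OpenCV 4.12 (cv2) and the standard library are available. Lean on these libraries where they do the work, as an engineer would, in place of code of your own. Each camera call takes 0.05 s, during which the arm holds its last target. There are 200 camera calls.

## Task

Run a bonding cycle on the overlay press: on the control box press the round key, then the square key, then the long bar key, each right down and let up again before the next, without pushing down the mushroom-headed stop key. Then push the press arm down by its black crossbar until the arm is level, so that its rubber foot clamps the plate in its nest, and hold it level for at least three seconds without forcing it far below level; your program finishes while still holding the arm there. Leave everything else on the bench where it stands.

Things in the scene. Friction and masses are not known exactly. Their poses are not given: they have to be found in the camera images.
- press: the overlay press, fixed to the bench: grey cast base 215 mm (x) by 150 mm (y), top 40 mm above the bench, spanning x -60 to +155 mm and y -75 to +75 mm from this origin, which is on the bench under the middle of the line from hinge to crossbar (arm level). Two hinge cheeks 100 mm tall at its +x end; the arm runs from them towards its own -x, over the plate, past the edge of the base. Stands on the left or on the right of the bench, turned up to 0.35 rad
- press_hinge (a point): middle of the arm's horizontal hinge, 130 mm along the press's +x from its origin and 80 mm above the bench; the hinge axis is the press's y axis. The axes of this point move with the arm: its -x points along the arm to the crossbar
- press_arm (a joint): angle of the press arm in rad: 0 raised against its stop (0.45 rad above level, crossbar centre about 193 mm above the bench), grows as it is pushed down, 0.45 level (crossbar centre 80 mm above the bench), 0.65 bottom stop. It springs back up when let go: about 2.5 N downwards at the crossbar starts it, about 8 N holds it level. Level means 0.36 to 0.54; beyond 0.62 it is forced
- crossbar: black round bar, 24 mm diameter and 110 mm long, across the free end of the flat steel arm (24 mm wide, 20 mm thick); origin at its centre, 260 mm from the hinge, y along the bar. The bar is a rolling grip: it turns about its own length. It swings on an arc about the hinge as the arm goes down and is pushed or gripped from above
- press_foot: domed rubber foot, 28 mm diameter, on a spring plunger under the arm 80 mm from the hinge; origin at its lowest point. It meets the plate when the arm is about 0.13 rad above level and presses it with about 7 N when level
- plate: the work: loose aluminium plate with a blue overlay on top, 90 by 110 by 5 mm, lying in the corner angles of the nest on the press base, its underside 42 mm above the bench and its centre 30 mm along the press's +x from its origin; origin at the centre of its underside
- control_box: fixed white box 170 by 170 mm, 45 mm high, with the four white keys in black bezels on its top; origin at the centre of its underside; on the side of the bench away from the press, turned up to 0.35 rad
- round_key_top (a point): centre of the top face of the round key, a flat disc of 34 mm diameter, 61 mm above the bench when up; z up. The four keys sit at the corners of a 74 mm square on the control box, and which key is at which corner changes
- square_key_top (a point): centre of the top face of the square key, 34 by 34 mm, 61 mm above the bench when up; z up. The four keys sit at the corners of a 74 mm square on the control box, and which key is at which corner changes
- bar_key_top (a point): centre of the top face of the long bar key, 16 by 50 mm (long side along its y), 61 mm above the bench when up; z up. The four keys sit at the corners of a 74 mm square on the control box, and which key is at which corner changes
- stop_key_top (a point): centre of the top face of the stop key, a domed mushroom head of 46 mm diameter on a stem, taller than the others, 76 mm above the bench when up; z up. The four keys sit at the corners of a 74 mm square on the control box, and which key is at which corner changes. Not to be pushed down
- round_key (a joint): travel of the round key in m: 0 up, 0.005 fully down; springs back up, about 1.2 N to start it and 4 N fully down; counts as pressed beyond 0.0035
- square_key (a joint): travel of the square key in m: 0 up, 0.005 fully down; springs back up, about 1.2 N to start it and 4 N fully down; counts as pressed beyond 0.0035
- bar_key (a joint): travel of the bar key in m: 0 up, 0.005 fully down; springs back up, about 1.2 N to start it and 4 N fully down; counts as pressed beyond 0.0035
- stop_key (a joint): travel of the stop key in m: 0 up, 0.005 fully down; springs back up, about 1.2 N to start it and 4 N fully down; counts as pressed beyond 0.0035
- meter: bystander: orange handheld meter standing upright, 34 by 62 mm and 131 mm tall, between press and control box; origin under its centre
- pump_bottle: bystander: white pump bottle with a steel cap, 58 mm diameter, 115 mm tall, between press and control box; origin under its centre
- squeegee: bystander: wooden squeegee lying flat, 62 by 90 mm, 10 mm high, between the meter and the pump bottle; origin under its centre
- tape_dispenser: bystander: red tape dispenser with a yellow roll, 150 by 62 mm, 98 mm high, at the right of the bench; origin under its centre
- panel_stack: bystander: stack of aluminium panels, 100 by 130 mm, 26 mm high, at the left of the bench; origin under its centre
- tape_roll: bystander: clear roll of tape lying flat, 84 mm diameter, 24 mm high, at the left; origin under its centre
There are look-alikes about, which are no part of the job. There is more than one size of the plate; the one meant has the size given above.

How it is judged (in metres and radians):
On the way, in this order (a step that is already met when the one before it is completed fails the run):
1. the round key is pressed down alone, the press arm still up (value of joint round_key above 0.0035 m and value of joint each of square_key, bar_key, stop_key below 0.002 m and value of joint press_arm below 0.1 rad), for 0.05 s.
2. then the square key is pressed down alone, the press arm still up (value of joint square_key above 0.0035 m and value of joint each of round_key, bar_key, stop_key below 0.002 m and value of joint press_arm below 0.1 rad), for 0.05 s.
3. then the long bar key is pressed down alone, the press arm still up (value of joint bar_key above 0.0035 m and value of joint each of round_key, square_key, stop_key below 0.002 m and value of joint press_arm below 0.1 rad), for 0.05 s.
4. then the press arm is held level by its crossbar, its foot pressing on the plate, all keys up, for 2.8 s (value of joint press_arm between 0.36 and 0.54 rad and contact force between press_foot and plate above 1.5 N and contact force between any of the fingers, the arm and crossbar above 2 N and value of joint each of round_key, square_key, bar_key, stop_key below 0.002 m), for 2.8 s.
At the end, for the whole second after the job is handed in: The robot is still holding the crossbar down (more than 2 N) with the press arm level (joint 0.36 to 0.54 rad, slower than 0.1 rad/s), the foot presses on the plate (more than 1.5 N), the plate lies flat in its nest (within 8 mm of the nest's centre each way), and all four keys are up (all of step 4 and velocity of joint press_arm between -0.1 and 0.1 rad/s and x of plate in the frame of press between 0.022 and 0.038 m and y of plate in the frame of press between -0.008 and 0.008 m and angle between plate's own z axis and vertical below 0.08 rad); the arm keeps its last pose, push and grip.
It fails at once if the stop key is pushed down more than 3 mm (value of joint stop_key above 0.003 m).
It fails at once if the press arm is forced far below level (beyond 0.62 rad) (value of joint press_arm above 0.62 rad).
It fails at once if another thing on the bench is shifted more than 30 mm or knocked over (distance of any of meter, pump_bottle, squeegee, tape_dispenser, panel_stack, tape_roll from where it was at the start of the episode above 0.03 m or angle between any of meter, pump_bottle, squeegee, tape_dispenser, panel_stack, tape_roll's own z axis and vertical above 0.5 rad).
It also fails if it takes over 69 s, if anything falls off the work surface, if the arm or the gripper's body presses on something with over 40 N, if the wrist force passes 120 N, or if a joint passes its speed limit or range.

## Working session

There is one attempt and no reset: what is moved stays moved. The work goes in short steps, Python scripts to look and compute and a shell command to move; the robot and the scene stay as the last step left them, time stands still between calls to the robot, and variables do not carry over. Pictures are saved under pics/ and viewed, about 8 in all and at most 12, crops included, and the job is handed in when it is done.

```bash
ls; mkdir -p pics
cat > h.py <<'E'
import numpy as np, cv2
from cell import arm
def shot(name):
    p,d=arm.read_camera(name); return p,d
def ray(name,u,v):
    c=arm.camera_params(name);K=np.array(c['mtx']);k=c['k1']
    a=np.array([(u-K[0,2])/K[0,0],(v-K[1,2])/K[1,1]]);s=a.copy()
    for _ in range(20): s=a/(1+k*(s@s))
    R=np.array(c['rotation']);R=R if R.shape==(3,3) else None
    return np.array(c['eye']),R@np.array([s[0],-s[1],-1.])
def onz(name,u,v,z):
    e,d=ray(name,u,v);return e+d*(z-e[2])/d[2]
def dep(name,u,v,d):
    e,r=ray(name,u,v);return e+r*d[int(round(v)),int(round(u))]
E
python3 - <<'E'
from h import *
for n in('top','side'):
    p,d=shot(n);np.savez(''+n+'0.npz',p=p,d=d)
    cv2.imwrite(f'pics/{n}0.png',cv2.resize(p[...,::-1],(800,600)))
    print(n,arm.camera_params(n))
print(arm.observe())
E
```

```text
pics
top {'mtx': array([[391.50027208,   0.        , 251.67340645],
       [  0.        , 391.50027208, 190.75610843],
       [  0.        ,   0.        ,   1.        ]]), 'k1': -0.06335021504417583, 'eye': array([3.58097308e-01, 8.22112330e-04, 1.21003083e+00]), 'rotation': array([ 9.43561747e+00,  5.72750186e-02, -9.05132460e+01])}
side {'mtx': array([[488.24443018,   0.        , 255.05089397],
       [  0.        , 488.24443018, 188.47764871],
       [  0.        ,   0.        ,   1.        ]]), 'k1': 0.05289671050239173, 'eye': array([-0.23637976, -0.83355017,  1.12332341]), 'rotation': array([ 49.06496449,  -0.86231869, -41.47059924])}
{'time_s': 0.1, 'q': array([-73.88113994,  23.94478088,  -0.58958701,  92.48189191,
         0.26929665,  63.63921051,  -3.03624336]), 'joint_velocities': array([ 0.05321205, -0.04213123,  0.00106185, -0.15756669, -0.0206233 ,
        0.0265814 , -0.02581073]), 'effort': array([ 8.58631738e-04, -8.65805984e+01,  6.80301916e-01, -4.35629869e+01,
        1.92766503e-02,  4.82802250e-03,  7.27338283e-05]), 'tcp_pos': array([0.19820171, 0.59243105, 0.25272246]), 'ee_rot': array([-1.79935680e+02,  5.28950160e-03,  1.61503593e+02]), 'force': array([-0.55364903, -0.27824713, -0.32617092]), 'wrist_torque': array([ 0.01391563,  0.01678267, -0.02344364]), 'finger_gap': 1.005431387910634}
```

View pics/top0.png

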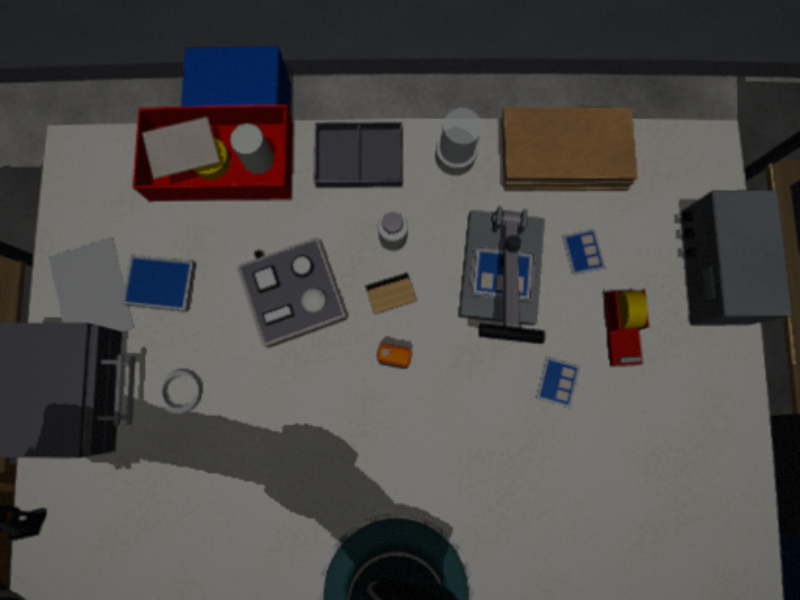

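View pics/side0.png

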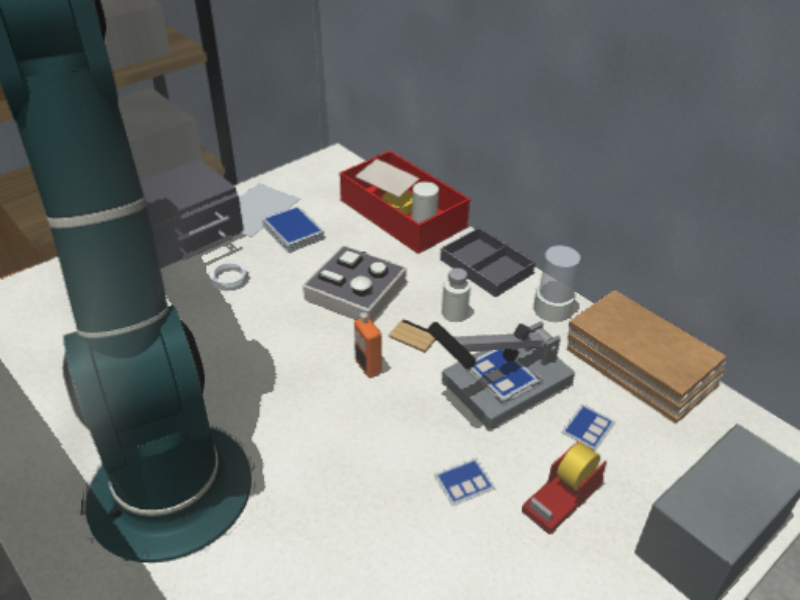

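The top view shows the box at about (292,292) in the 800x600 picture. The round key is at (302,265), the square at (265,278), the bar at (278,313) and the mushroom stop at (313,300). The press crossbar is at (512,333) and the hinge at about (511,215). The side view shows the same layout, with the arm raised.

```bash
sed -i "s/R=np.array(c\['rotation'\]).*/R=Rotation.from_euler('xyz',c['rotation'],degrees=True).as_matrix()/; 2i from scipy.spatial.transform import Rotation" h.py
python3 - <<'E'
from h import *
T=np.load('top0.npz');S=np.load('side0.npz')
def blobs(n,D,mask,box,amin):
    m=np.zeros_like(mask);x0,y0,x1,y1=box;m[y0:y1,x0:x1]=mask[y0:y1,x0:x1]
    k,l,st,c=cv2.connectedComponentsWithStats(m.astype(np.uint8))
    return [(c[i],st[i,4],cv2.minAreaRect(np.argwhere(l==i)[:,::-1].astype(np.float32))) for i in range(1,k) if st[i,4]>=amin]
g=T['p'].max(2); gs=S['p'].max(2)
print('box brightness',g[178:205,165:215:3][::4])
for z0,D,n,box in((0,T,'top',(158,160,216,212)),(0,S,'side',(202,158,256,192))):
    gg=D['p'].max(2)
    for th in (130,) if n=='top' else (150,):
        for c,a,r in blobs(n,D,gg>th,box,15):
            print(n,c.round(1),a,np.round(r[1],1),round(r[2]),'z61',onz(n,*c,.061).round(4),'depth',dep(n,*c,D['d']).round(4))
for D,n,box in((T,'top',(300,200,356,225)),(S,'side',(270,200,312,240))):
    for c,a,r in blobs(n,D,D['p'].max(2)<30,box,20):
        print(n,'bar',c.round(1),a,np.round(r[1],1),round(r[2]),onz(n,*c,.199).round(4),dep(n,*c,D['d']).round(4))
        bp=cv2.boxPoints(r);print([onz(n,*q,.193)[:2].round(3).tolist() for q in bp])
for nm,(u,v) in dict(hinge=(511,215),armmid=(511,270),meter=(393,352),bottle=(393,222),tape=(625,325),robotstuff=(90,390)).items():
    print(nm,dep('top',u*.64,v*.64,T['d']).round(3))
E
```

```text
box brightness [[119 120 120 120  16  61  61  60  60  57  59  61  61  62  59  63  56]
 [ 89 119 116  73  13  57  61  61  62  59  60  62  61  59  61  62  88]
 [ 37  15  50  60  60  60  61  60  62  61  72 100 103  84  44  60  69]
 [ 61  60  62  62  60  61  61  61  60  65 111 116 118 111  91  63  62]
 [ 61  60  62  61  62  62  51  52  62  63 112 117 118 116  89  61  63]
 [ 61  61  60  40  87 117 121  24  64  62  70 109 112  82  63  61  63]
 [ 64  45 121 120 121  95  33  22  63  65  62  63  62  63  64  64  65]]
side [207.3 163.3] 153 [11.3 22.6] 45 z61 [0.5485 0.284  0.061 ] depth [ 0.5956  0.3511 -0.0028]
side [244.3 161.6] 208 [11. 32.] 90 z61 [0.654  0.2073 0.061 ] depth [ 7.052e-01  2.672e-01 -2.000e-04]
side [223.1 163.9] 59 [7.1 9.9] 45 z61 [0.5887 0.2455 0.061 ] depth [0.591  0.2485 0.0581]
side [241.4 170.5] 49 [5. 9.] 90 z61 [0.614  0.1758 0.061 ] depth [0.6138 0.1757 0.0612]
side [212.2 175.5] 46 [14.1  3.3] 22 z61 [0.5202 0.2198 0.061 ] depth [0.5224 0.2228 0.0579]
side [247.9 183.5] 26 [ 1.4 21.3] 40 z61 [0.5855 0.1084 0.061 ] depth [0.5994 0.1244 0.043 ]
side [230.5 180.8] 93 [ 8. 13.] 90 z61 [0.5501 0.1575 0.061 ] depth [0.5391 0.1436 0.0758]
side [210.4 188.4] 30 [18.   1.7] 20 z61 [0.4744 0.17   0.061 ] depth [0.4869 0.1876 0.0423]
top bar [326.6 212.9] 326 [41.8  8.4] 7 [ 0.4659 -0.1939  0.199 ] [ 0.4652 -0.1925  0.2062]
[[0.464, -0.139], [0.486, -0.143], [0.471, -0.251], [0.449, -0.247]]
hinge [ 0.702 -0.225  0.094]
armmid [ 0.584 -0.21   0.147]
meter [0.442 0.002 0.113]
bottle [ 0.683 -0.001  0.114]
tape [ 0.492 -0.437  0.072]
robotstuff [0.377 0.547 0.118]
```

Run:
```python
from h import *
T=np.load('top0.npz');d=T['d'];g=T['p'].max(2).copy()
m=np.zeros(g.shape,np.uint8);m[160:212,158:216]=g[160:212,158:216]>85
k,l,st,c=cv2.connectedComponentsWithStats(m)
for i in range(1,k):
    if st[i,4]>15:
        q=np.argwhere(l==i)[:,::-1];P=np.array([dep('top',*x,d) for x in q]);hi=P[:,2]>.05
        print(c[i].round(1),st[i,4],onz('top',*c[i],.061).round(4),'dep',np.median(P,0).round(4))
# fine: box corner angle through key grid
v,u=np.mgrid[160:212,158:216];P=np.array([dep('top',a,b,d) for a,b in zip(u.ravel(),v.ravel())])
b=P[(P[:,2]>.038)&(P[:,2]<.05)]
r=cv2.minAreaRect(b[:,:2].astype(np.float32)*1000);print('box',r)
```

```text
[160.  163.6] 42 [0.6347 0.2764 0.061 ] dep [0.6485 0.2896 0.0011]
[173.  161.1] 35 [0.642  0.2372 0.061 ] dep [0.6546 0.2472 0.0037]
[207.1 166.1] 16 [0.6256 0.1339 0.061 ] dep [0.6286 0.1358 0.0435]
[213.  166.9] 84 [0.623  0.1161 0.061 ] dep [ 6.398e-01  1.216e-01 -1.000e-04]
[192.5 169.3] 87 [0.616  0.1776 0.061 ] dep [0.6169 0.1769 0.0608]
[169.2 177.7] 116 [0.5912 0.2474 0.061 ] dep [0.5903 0.2476 0.0607]
[199.9 192. ] 167 [0.5467 0.1544 0.061 ] dep [0.5446 0.1528 0.0726]
[160.3 202.6] 112 [0.5158 0.272  0.061 ] dep [0.5188 0.2843 0.0013]
[177.1 200.5] 81 [0.5218 0.2221 0.061 ] dep [0.5226 0.2222 0.0612]
[204.  207.1] 37 [0.5012 0.1416 0.061 ] dep [0.5037 0.1433 0.0446]
[210.9 209.8] 34 [0.4931 0.1211 0.061 ] dep [0.4997 0.126  0.0005]Traceback (most recent call last):
  File "<stdin>", line 10, in <module>
  File "h.py", line 15, in dep
    e,r=ray(name,u,v);return e+r*d[int(round(v)),int(round(u))]
        ~~~^^^^^^^^^^
  File "h.py", line 7, in ray
    c=arm.camera_params(name);K=np.array(c['mtx']);k=c['k1']
ValueError: time passes only in moves, steps and waits
```

```bash
python3 -m inch '[[[0.0174,-0.0173,0,0,0,-0.0368],[0.0174,-0.0173,0,0,0,-0.0368],[0.0174,-0.0173,0,0,0,-0.0368],[0.0174,-0.0173,0,0,0,-0.0368],[0.0174,-0.0173,0,0,0,-0.0368],[0.0174,-0.0173,0,0,0,-0.0368],[0.0174,-0.0173,0,0,0,-0.0368],[0.0174,-0.0173,0,0,0,-0.0368],[0.0174,-0.0173,0,0,0,-0.0368],[0.0174,-0.0173,0,0,0,-0.0368],[0.0174,-0.0173,0,0,0,-0.0368],[0.0174,-0.0173,0,0,0,-0.0368]]]' -1; python3 -m inch '[[[0.0174,-0.0173,0,0,0,-0.0368],[0.0174,-0.0173,0,0,0,-0.0368],[0.0174,-0.0173,0,0,0,-0.0368],[0.0174,-0.0173,0,0,0,-0.0368],[0.0174,-0.0173,0,0,0,-0.0368],[0.0174,-0.0173,0,0,0,-0.0368],[0.0174,-0.0173,0,0,0,-0.0368],[0.0174,-0.0173,0,0,0,-0.0368],[0.0174,-0.0173,0,0,0,-0.0368],[0.0174,-0.0173,0,0,0,-0.0368],[0.0174,-0.0173,0,0,0,-0.0368],[0.0174,-0.0173,0,0,0,-0.0368]]]'; python3 -m inch '[[[0,0,-0.025,0,0,0],[0,0,-0.025,0,0,0],[0,0,-0.025,0,0,0],[0,0,-0.025,0,0,0],[0,0,-0.02,0,0,0],[0,0,-0.02,0,0,0],[0,0,0,0,0,0],[0,0,0,0,0,0]]]'
```

```text
time_s: 1.1
tcp_pos: [0.4086, 0.3832, 0.2533]
ee_rot: [180.0, -0.0, 121.4]
force: [0.4, 0.7, -0.0]
finger_gap: 0.002
time_s: 2.1
tcp_pos: [0.6169, 0.1752, 0.2533]
ee_rot: [180.0, 0.0, 81.7]
force: [0.3, -0.2, -0.1]
finger_gap: 0.003
time_s: 2.77
tcp_pos: [0.6158, 0.1763, 0.113]
ee_rot: [-179.9, 0.1, 81.9]
force: [-0.4, -0.5, 0.5]
finger_gap: -0.002
```

```bash
python3 -m inch '[[[0,0,-0.012,0,0,0],[0,0,-0.012,0,0,0],[0,0,0,0,0,0],[0,0,0,0,0,0]]]'; python3 -m inch '[[[0,0,-0.004,0,0,0],[0,0,0,0,0,0],[0,0,0,0,0,0]]]'; python3 -m inch '[[[0,0,-0.003,0,0,0],[0,0,0,0,0,0],[0,0,0,0,0,0]]]'
python3 - <<'E'
from h import *
p,d=shot('side');cv2.imwrite('pics/s1.png',cv2.resize(p[140:240,180:310,::-1],(780,600)))
E
```

```text
time_s: 3.1
tcp_pos: [0.6156, 0.1773, 0.089]
ee_rot: [-180.0, 0.0, 82.0]
force: [0.3, 0.5, 1.1]
finger_gap: 0.0
time_s: 3.35
tcp_pos: [0.6159, 0.1776, 0.0854]
ee_rot: [180.0, -0.0, 82.0]
force: [0.5, 0.0, -0.3]
finger_gap: -0.002
time_s: 3.6
tcp_pos: [0.616, 0.1776, 0.0824]
ee_rot: [180.0, -0.0, 82.0]
force: [0.1, -0.1, 0.3]
finger_gap: 0.001
```

View pics/s1.png

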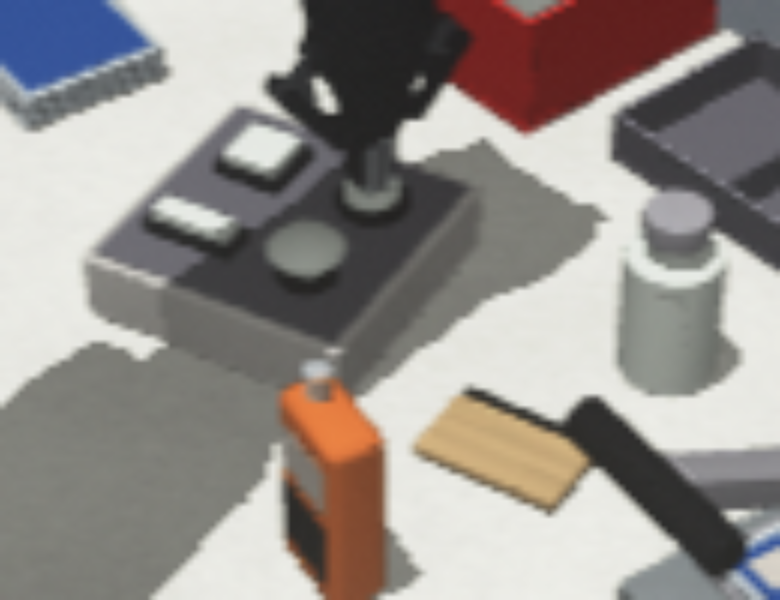

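The closed fingertips, at (372,185) in the crop, stand in the middle of the round key, clear of the stop dome at (305,245).

```bash
for i in 1; do python3 -m inch '[[[0,0,-0.002,0,0,0],[0,0,0,0,0,0],[0,0,0,0,0,0]]]'; python3 -m inch '[[[0,0,-0.002,0,0,0],[0,0,0,0,0,0],[0,0,0,0,0,0]]]';python3 -m inch '[[[0,0,-0.002,0,0,0],[0,0,0,0,0,0],[0,0,0,0,0,0]]]'; done
```

```text
time_s: 3.9
tcp_pos: [0.616, 0.1776, 0.0803]
ee_rot: [180.0, -0.0, 82.0]
force: [0.2, 0.5, 3.2]
finger_gap: 0.003
time_s: 4.15
tcp_pos: [0.616, 0.1776, 0.0783]
ee_rot: [180.0, -0.0, 82.0]
force: [1.2, 0.5, 3.8]
finger_gap: 0.001
time_s: 4.4
tcp_pos: [0.6162, 0.1776, 0.0777]
ee_rot: [180.0, -0.0, 82.0]
force: [-8.7, -0.5, 26.1]
finger_gap: -0.002
```

```bash
python3 -m inch '[[[0,0,0.015,0,0,0],[0,0,0.015,0,0,0],[-0.005,0.014,0,0,0,0],[-0.005,0.014,0,0,0,0],[-0.005,0.014,0,0,0,0],[-0.005,0.014,0,0,0,0],[-0.005,0.014,0,0,0,0],[0,0,0,0,0,0],[0,0,0,0,0,0]]]'; python3 -m inch '[[[0,0,-0.01,0,0,0],[0,0,-0.01,0,0,0],[0,0,-0.004,0,0,0],[0,0,-0.003,0,0,0],[0,0,0,0,0,0],[0,0,0,0,0,0]]]';python3 -m inch '[[[0,0,-0.002,0,0,0],[0,0,0,0,0,0],[0,0,0,0,0,0],[0,0,0,0,0,0]]]'
```

```text
time_s: 5.15
tcp_pos: [0.59, 0.2492, 0.1058]
ee_rot: [-180.0, 0.0, 82.1]
force: [0.6, -0.7, 0.6]
finger_gap: -0.001
time_s: 5.65
tcp_pos: [0.5907, 0.2468, 0.0789]
ee_rot: [-180.0, 0.0, 82.0]
force: [-2.8, -1.1, 3.3]
finger_gap: -0.001
time_s: 5.98
tcp_pos: [0.5911, 0.247, 0.0779]
ee_rot: [180.0, 0.0, 82.0]
force: [-5.4, -3.6, 16.5]
finger_gap: -0.002
```

```bash
python3 -m inch '[[[0,0,0.015,0,0,0],[0,0,0.015,0,0,0],[-0.0138,-0.005,0,0,0,0],[-0.0138,-0.005,0,0,0,0],[-0.0138,-0.005,0,0,0,0],[-0.0138,-0.005,0,0,0,0],[-0.0138,-0.005,0,0,0,0],[0,0,0,0,0,0],[0,0,0,0,0,0]]]'; python3 -m inch '[[[0,0,-0.01,0,0,0],[0,0,-0.01,0,0,0],[0,0,-0.004,0,0,0],[0,0,-0.003,0,0,0],[0,0,0,0,0,0],[0,0,0,0,0,0]]]';python3 -m inch '[[[0,0,-0.002,0,0,0],[0,0,0,0,0,0],[0,0,0,0,0,0],[0,0,0,0,0,0]]]'
```

```text
time_s: 6.73
tcp_pos: [0.522, 0.2227, 0.108]
ee_rot: [180.0, -0.0, 82.0]
force: [0.9, 0.3, -0.3]
finger_gap: -0.002
time_s: 7.23
tcp_pos: [0.5218, 0.2224, 0.08]
ee_rot: [-180.0, 0.0, 82.0]
force: [-2.9, 0.5, 2.8]
finger_gap: -0.001
time_s: 7.57
tcp_pos: [0.5219, 0.2225, 0.0784]
ee_rot: [180.0, -0.0, 82.0]
force: [-1.6, -1.2, 3.8]
finger_gap: 0.001
```

```bash
python3 -m inch '[[[0,0,-0.002,0,0,0],[0,0,0,0,0,0],[0,0,0,0,0,0],[0,0,0,0,0,0]]]'; python3 -m inch '[[[0,0,0.02,0,0,0],[0,0,0.028,0,0,0],[0,0,0.03,0,0,0],[0,0,0.03,0,0,0],[0,0,0.03,0,0,0],[0,0,0.03,0,0,0],[0,0,0.03,0,0,0],[0,0,0.026,0,0,0]]]'; python3 -m inch '[[[-0.0042,-0.032,0,0,0,0],[-0.0042,-0.032,0,0,0,0],[-0.0042,-0.032,0,0,0,0],[-0.0042,-0.032,0,0,0,0],[-0.0042,-0.032,0,0,0,0],[-0.0042,-0.032,0,0,0,0],[-0.0042,-0.032,0,0,0,0],[-0.0042,-0.032,0,0,0,0],[-0.0042,-0.032,0,0,0,0],[-0.0042,-0.032,0,0,0,0],[-0.0042,-0.032,0,0,0,0],[-0.0042,-0.032,0,0,0,0]]]' 1;  python3 -m inch '[[[0,0,-0.01,0,0,0],[0,0,-0.01,0,0,0],[0,0,-0.01,0,0,0],[0,0,-0.01,0,0,0],[0,0,0,0,0,0],[0,0,0,0,0,0]]]'
python3 - <<'E'
from h import *
p,d=shot('side');cv2.imwrite('pics/s2.png',cv2.resize(p[110:290,210:450,::-1],(800,600)))
E
```

```text
time_s: 7.9
tcp_pos: [0.5222, 0.2225, 0.0776]
ee_rot: [180.0, -0.1, 82.0]
force: [-10.0, -3.5, 29.4]
finger_gap: -0.005
time_s: 8.57
tcp_pos: [0.5219, 0.2224, 0.3024]
ee_rot: [179.9, -0.0, 82.0]
force: [0.0, 0.0, 0.1]
finger_gap: 0.001
time_s: 9.57
tcp_pos: [0.471, -0.163, 0.3004]
ee_rot: [180.0, -0.0, 82.0]
force: [0.2, 0.3, -0.2]
finger_gap: 0.999
time_s: 10.07
tcp_pos: [0.4714, -0.1608, 0.2597]
ee_rot: [-179.9, 0.0, 82.1]
force: [-0.1, -0.0, 0.6]
finger_gap: 1.0
```

View pics/s2.png

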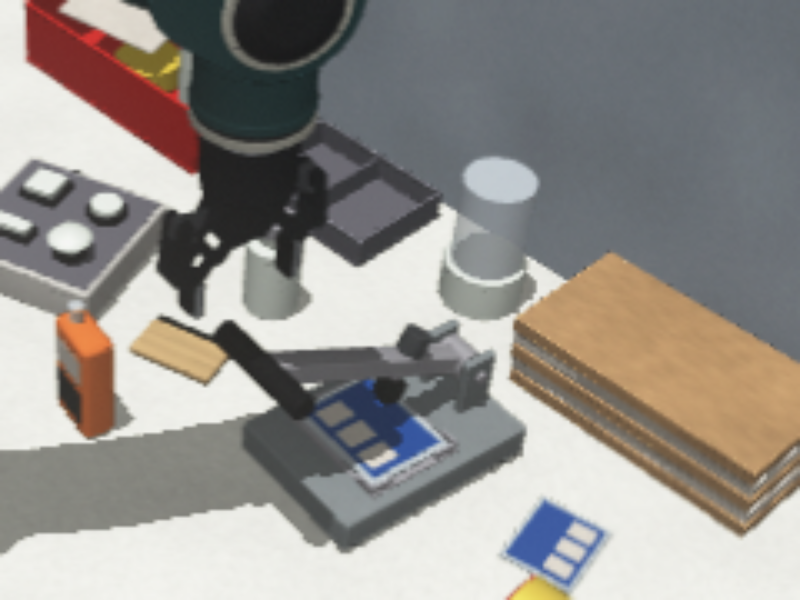

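Open fingers straddle the far (+y) half of the crossbar (bar at (230,330)–(305,410) in the crop), clear above it. I'll go down and grip.

```bash
python3 -m inch '[[[0,0,-0.012,0,0,0],[0,0,-0.012,0,0,0],[0,0,-0.012,0,0,0],[0,0,-0.012,0,0,0],[0,0,-0.008,0,0,0],[0,0,-0.006,0,0,0],[0,0,0,0,0,0],[0,0,0,0,0,0]]]'; python3 -m inch '[[[0,0,0,0,0,0],[0,0,0,0,0,0],[0,0,0,0,0,0],[0,0,0,0,0,0],[0,0,0,0,0,0],[0,0,0,0,0,0],[0,0,0,0,0,0],[0,0,0,0,0,0]]]' -1
python3 - <<'E'
from h import *
p,d=shot('side');cv2.imwrite('pics/s3.png',cv2.resize(p[150:270,230:390,::-1],(800,600)))
E
```

```text
time_s: 10.78
tcp_pos: [0.4716, -0.1615, 0.1986]
ee_rot: [180.0, 0.0, 82.0]
force: [-0.3, 0.2, 0.7]
finger_gap: 1.001
time_s: 11.45
tcp_pos: [0.4719, -0.1615, 0.1985]
ee_rot: [179.9, 0.0, 82.0]
force: [5.1, -0.3, 1.1]
finger_gap: 0.264
```

View pics/s3.png

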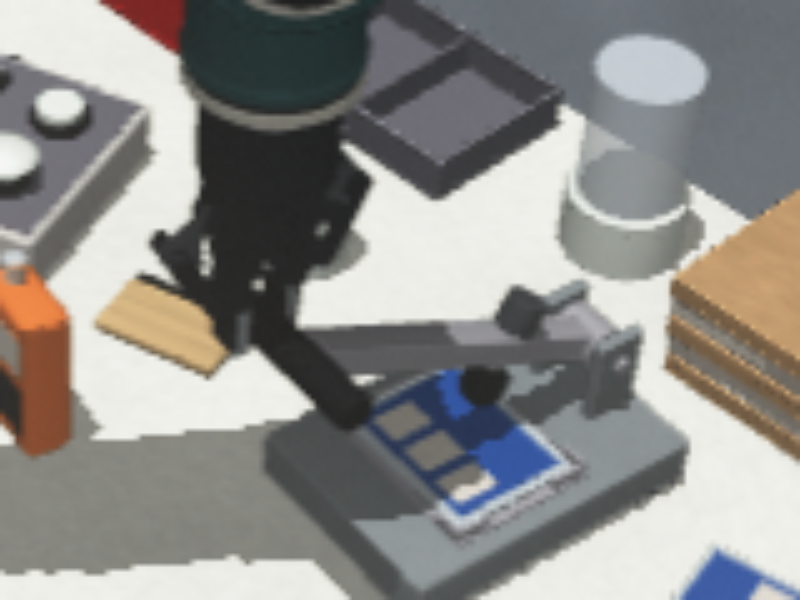

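```bash
python3 -m inch '[[[-0.0039,0.0006,-0.0089,0,0,0],[-0.0038,0.0005,-0.009,0,0,0],[-0.0032,0.0005,-0.0092,0,0,0],[-0.0032,0.0004,-0.0092,0,0,0],[-0.0025,0.0004,-0.0094,0,0,0],[-0.0025,0.0003,-0.0094,0,0,0],[0,0,0,0,0,0],[0,0,0,0,0,0]]]'
```

```text
time_s: 12.17
tcp_pos: [0.4526, -0.1591, 0.1426]
ee_rot: [180.0, 0.0, 82.0]
force: [6.3, -1.1, 2.2]
finger_gap: 0.257
```

```bash
python3 -m inch '[[[-0.0018,0.0003,-0.0096,0,0,0],[-0.0018,0.0002,-0.0096,0,0,0],[-0.0011,0.0002,-0.0097,0,0,0],[-0.0011,0.0001,-0.0097,0,0,0],[-0.0004,0,-0.0097,0,0,0],[-0.0003,0,-0.0097,0,0,0],[0,0,0,0,0,0],[0,0,0,0,0,0]]]'
python3 - <<'E'
from h import *
p,d=shot('side');cv2.imwrite('pics/s4.png',cv2.resize(p[150:270,230:390,::-1],(800,600)))
p,d=shot('top');cv2.imwrite('pics/t4.png',cv2.resize(p[120:240,270:430,::-1],(800,600)))
print([dep('top',u,v,d).round(4).tolist() for u,v in((335,205),(329,205),(327,190),(327,180),(327,160),(327,150))])
E
```

```text
time_s: 12.83
tcp_pos: [0.4463, -0.1584, 0.0847]
ee_rot: [179.9, 0.0, 82.0]
force: [6.4, -2.4, 7.6]
finger_gap: 0.254
[[0.4586, -0.1695, 0.4188], [0.4549, -0.1512, 0.4488], [0.4917, -0.1565, 0.4074], [0.5741, -0.22, 0.0898], [0.6296, -0.2189, 0.108], [0.6635, -0.2231, 0.0935]]
```

View pics/s4.png

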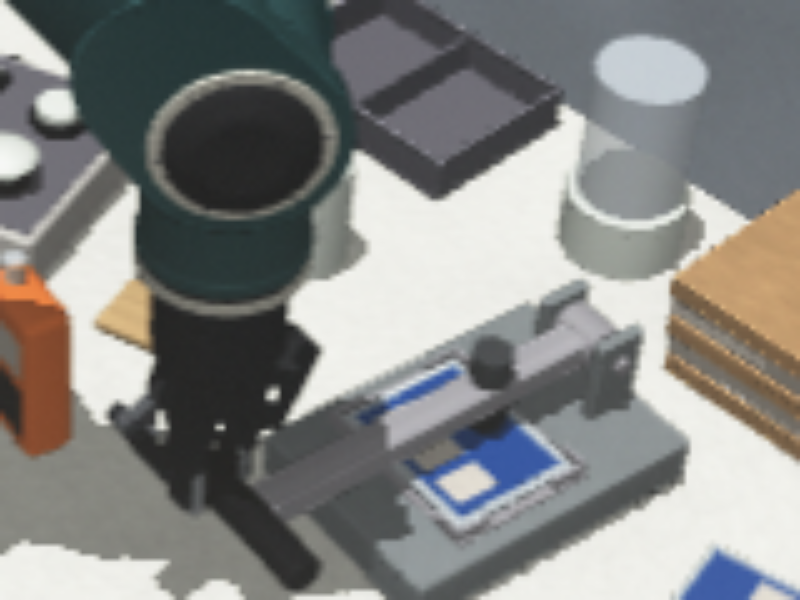

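View pics/t4.png

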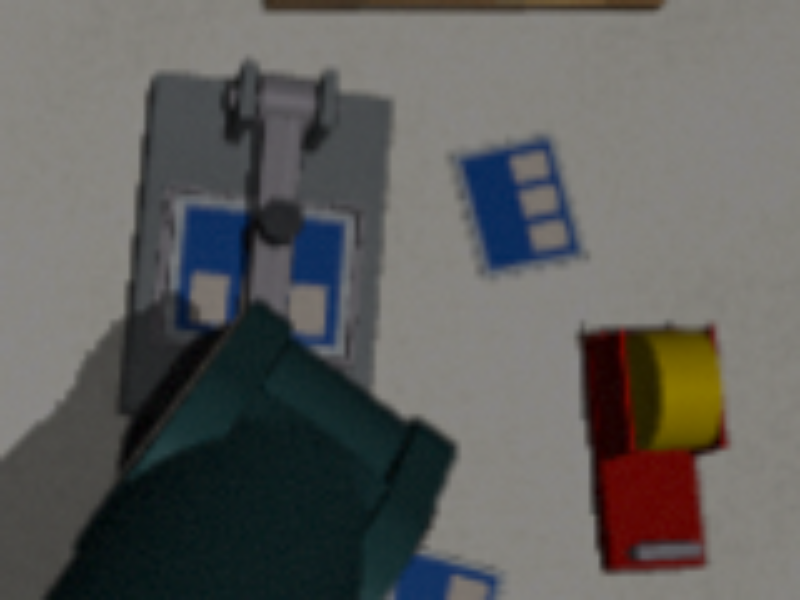

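The arm is level: its top reads 0.090–0.0935 m along its length, against 0.090 m nominal. The plate is still in its nest under the foot, and the upward force is 7.6 N, about the 8 N expected. I'll hold it for four seconds.

```bash
Z=0; python3 -m inch '[[[0,0,0,0,0,0],[0,0,0,0,0,0],[0,0,0,0,0,0],[0,0,0,0,0,0],[0,0,0,0,0,0],[0,0,0,0,0,0],[0,0,0,0,0,0],[0,0,0,0,0,0],[0,0,0,0,0,0],[0,0,0,0,0,0],[0,0,0,0,0,0],[0,0,0,0,0,0]]]'; python3 -m inch '[[[0,0,0,0,0,0],[0,0,0,0,0,0],[0,0,0,0,0,0],[0,0,0,0,0,0],[0,0,0,0,0,0],[0,0,0,0,0,0],[0,0,0,0,0,0],[0,0,0,0,0,0],[0,0,0,0,0,0],[0,0,0,0,0,0],[0,0,0,0,0,0],[0,0,0,0,0,0]]]'; python3 -m inch '[[[0,0,0,0,0,0],[0,0,0,0,0,0],[0,0,0,0,0,0],[0,0,0,0,0,0],[0,0,0,0,0,0],[0,0,0,0,0,0],[0,0,0,0,0,0],[0,0,0,0,0,0],[0,0,0,0,0,0],[0,0,0,0,0,0],[0,0,0,0,0,0],[0,0,0,0,0,0]]]'; python3 -m inch '[[[0,0,0,0,0,0],[0,0,0,0,0,0],[0,0,0,0,0,0],[0,0,0,0,0,0],[0,0,0,0,0,0],[0,0,0,0,0,0],[0,0,0,0,0,0],[0,0,0,0,0,0],[0,0,0,0,0,0],[0,0,0,0,0,0],[0,0,0,0,0,0],[0,0,0,0,0,0]]]'; python3 -c "
from cell import arm
print(arm.hand_in())"
```

```text
time_s: 13.93
tcp_pos: [0.4463, -0.1583, 0.085]
ee_rot: [179.9, 0.0, 82.0]
force: [5.3, -0.9, 7.4]
finger_gap: 0.256
time_s: 14.93
tcp_pos: [0.4463, -0.1583, 0.085]
ee_rot: [179.9, 0.0, 82.0]
force: [4.9, -1.5, 8.3]
finger_gap: 0.26
time_s: 15.93
tcp_pos: [0.4463, -0.1583, 0.0851]
ee_rot: [179.9, 0.0, 82.0]
force: [5.4, -2.2, 6.7]
finger_gap: 0.262
time_s: 16.93
tcp_pos: [0.4463, -0.1584, 0.0851]
ee_rot: [179.9, 0.0, 82.0]
force: [5.7, -1.5, 8.1]
finger_gap: 0.258
the job is handed in; nothing more can be done
None
```

I ran the bonding cycle and handed the job in at about 17 s, with the gripper still holding the press arm level. The hand-in gave no verdict.

- **Keys:** I pressed the round, square and bar keys in that order with closed fingers. Each went down to its hard stop (16 to 29 N at the bottom) and was let up before the next. The fingers kept clear of the stop key, but I could not read its travel directly.
- **Press arm:** I gripped the crossbar from above and brought it down along its arc. I then held it level for over four seconds with a steady 7 to 8 N pushing back, about the 8 N expected.
- **Last checks:** The depth image put the arm's top at 0.090 m mid-arm and 0.0935 m near the hinge, against 0.090 m when level. In both views the plate looked to be in its nest under the foot, though I did not measure its position or the foot's force. Nothing near the press looked shifted in those two close-ups, but they did not cover the whole bench.

No check failed or disagreed.

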